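# Lower the lasting jack by one spacer

### The arm

A 7-joint arm with a two-finger parallel gripper is mounted at the origin on the work surface. World frame = base frame: x ahead of the robot, y to its left, z up, the work surface at z = 0. Lengths are in m, angles in rad, forces in N, time in s.
With the tool pointing down it reaches from about 0.4 to 0.9 m from the base axis. Payload 5.5 kg.
Tool frame: the origin (TCP) lies midway between the tips of the shut fingers; the grasp point (between the pads) lies 19 mm behind it (manip.grip_depth is the distance from the TCP to the grasp point, in m); z points along the fingers, y is the line along which they close (so a half turn about z gives the same grasp; the last joint's range is limited). The gripper opens to 92 mm and grips with 3 to 60 N. Pads are 19 mm wide; open, the fingers measure 130 mm over their backs; the gripper's body (75 mm by 190 mm) begins 47 mm behind the grasp point.
Start: joints at [1.39, 0.501, -0.427, 1.55, 0.221, 1.138, -0.21], TCP at [0.279, -0.587, 0.227] pointing down, gripper open.
Joint ranges: [-2.88, 2.88], [-0.31, 2.03], [-1.54, 1.56], [0.2, 2.42], [-1.41, 4.55], [0.19, 2.02], [-2.57, 2.57]. Speed limits (rad/s): [2.57, 2.57, 3.14, 3.14, 3.14, 3.14, 3.14].

### API

Orientations are given as a unit quaternion [x, y, z, w].
In Python, from bench import manip, effector, viewer gives the robot as it stands. Calls block until the motion is done:
- manip.move_pose(position, orientation): joint-space move of the TCP to a pose.
- manip.servo_line(position, ori=None, vel=0.15): straight line of the TCP; ori=None keeps the orientation; vel is the mean speed in m/s.
- manip.movej(angles): joint-space move.
- effector.open_jaws() and effector.close(f_grip=None): open the fingers fully, or close them until they stop; f_grip is the grip in N (None keeps the last).
- manip.sleep(seconds).
- manip.solve_ik(position, orientation): joint angles nearest the present ones, or None.
- viewer.get_image(name): name is "side" or "top" or "wrist"; returns the picture (384x512x3 uint8, red, green, blue); there is no depth.
- viewer.get_calibration(name): a dict with "vfov" (degrees; the focal length in pixels is half the picture's height over the tangent of half this angle, whatever the lens; pixels are square), "cx", "cy" (the principal point, pixels), "dist_coeffs" ([k1, k2, p1, p2, k3] as OpenCV has them; the pictures are not rectified), "eye" and "attitude" of the camera in the world. Camera axes: x right, y down, z forward; pixel columns grow to the right and rows downward; lengths in m; the calibration is good to about 2 mm. A picture is of the moment at which its call begins: read the wrist's pose just before it. get_calibration takes no time and is no camera call; for the wrist camera it gives the pose at the moment of the call.
A pose or a line that the arm cannot do raises manip.PlanningError and nothing moves.
- manip.hand_in(): hands the job in; it is judged then, once.
Readings, each from a call of its own:
- manip.current_clock(): time.
- manip.current_q(): joint angles.
- manip.current_joint_velocities(): joint speeds.
- manip.current_tau(): joint torques, N m.
- manip.current_tool_pos(): TCP position.
- manip.current_tcp_rot(): TCP orientation.
- manip.current_force(): force on the tool from outside, world axes, zero at the start.
- manip.current_wrist_torque(): the same for the moment, N m.
- manip.current_finger_gap(): finger opening in m.
- manip.current_gripper_force(): force on a finger pad.
Only numpy, scipy, OpenCV 4.12 (cv2) and the standard library are available. Lean on these libraries where they do the work, as an engineer would, in place of code of your own. Each camera call takes 0.05 s, during which the arm holds its last target. There are 200 camera calls.

### The job

Lower the swing arm of the lasting jack by one spacer: nobody knows which hand the clamp nut's thread is, so feel gently, one way and then the other if need be, which way its cross bar gives, never heaving on it, and back the nut off at least half a turn. Only then draw out the bottom forked spacer, so that the arm and the other two spacers settle onto the foot, and leave the drawn spacer lying flat on the bench clear of the foot. Leave the spare last, the hammer and the glue pot where they are.

Things in the scene. Friction and masses are not known exactly. Their poses are not given: they have to be found in the camera images.
- foot: Foot of the lasting jack, screwed to the bench: dark steel flange 116 mm across, 10 mm thick, with an upright threaded stud 22 mm thick up to 135 mm over the bench. Origin on the bench at the stud's axis, z up. Fixed. Up the stud sit three 8 mm forked spacers, the swing arm's hub, a washer and the clamp nut. The arm heads 0 to 12 degrees left of the foot's +y.
- bar_end_a (a point): Centre of a black ball (19 mm) on one end of the clamp nut's round level cross bar: 12 mm thick, 120 mm between ball centres, 108 mm over the bench. The bar runs through a hexagon nut 40 mm across; the hub's top lies 34 mm below the bar's axis, so a finger fits beside the bar. A sideways push of about 7 N, 50 mm from the axis, turns the nut the right way.
- bar_end_b (a point): Centre of the ball on the other end of the same bar, across the stud's axis.
- nut (a joint): How far the clamp nut is backed off, rad: 0 is fully tight (a dead stop), growing as it loosens, whichever way that turns out to be. Starts within 0.1 of tight. Rises 6 mm a turn, stiff all the way, stays where it is left, has more than a full turn. Its sprung washer presses on the hub for the first third of a turn. The hand of the thread is not marked.
- hub_top (a point): Centre of the top of the arm's hub (aluminium, 82 mm across, 40 mm high), at first 74 mm over the bench. The arm is a level bar carrying an upturned teal last that reaches from 190 to 420 mm from the stud, 183 mm high. Hub, arm and last weigh about 1 kg, sink down the stud by their weight when a spacer is drawn, and swing stiffly if knocked.
- low_spacer: Bottom forked spacer, steel, 8 mm thick, 0.42 kg, lying on the foot: fork 70 mm wide, x = -35 to 40 mm, its 27 mm slot open to -x round the stud; handle 28 mm wide out to x = 132 mm. Origin on its underside, at the stud; +x along the handle (roughly the foot's -y). It comes out along +x and is clear of the foot after 100 mm; then it drops 10 mm to the bench.
- low_pull (a point): Middle of the top edge of the bottom spacer's bent-up end, by which it is drawn: 5 mm thick, 28 mm wide, standing 22 mm over the handle, 129.5 mm out from the spacer's origin. Nothing lies over it.
- mid_spacer: Middle spacer, same shape and axes, lying on the bottom one, its handle about 115 degrees round from it. Stays on the stud.
- top_spacer: Top spacer, same shape and axes, lying on the middle one under the hub, its handle about 115 degrees round the other way. Stays on the stud.
- spare_last: Teal plastic shoe last, 230 x 78 x 97 mm, standing on its sole on the bench; origin under its middle. Bystander.
- hammer: Hammer with wooden handle, 260 mm long, lying on the bench; origin under its middle. Bystander.
- glue_pot: White pot with lid, 80 mm across, 85 mm high, standing on the bench; origin under its middle. Bystander.
There are look-alikes about, which are no part of the job. Leave any blue, orange or turquoise look-alike of the top_spacer alone.

How it is judged:
On the way:
1. the clamp nut is backed off half a turn, the bottom spacer still in place (value of joint nut above 2.8 rad and horizontal distance between low_spacer and foot below 0.012 m), for 0.1 s.
At the end, for the whole second after the job is handed in: nut backed off 2.8 rad or more; bottom spacer at rest on the bench, flat within 0.04 rad, origin over 97 mm from the stud's axis; middle and top spacers still on the stud (within 12 mm of its axis), settled on the foot one on the other, and the hub down on them (top below 69 mm) (value of joint nut above 2.8 rad and horizontal distance between low_spacer and foot above 0.097 m and height (world z) of low_spacer below 0.003 m and angle between low_spacer's own z axis and vertical below 0.04 rad and linear speed of low_spacer below 0.01 m/s and horizontal distance between each of mid_spacer, top_spacer and foot below 0.012 m and height (world z) of mid_spacer below 0.0125 m and height (world z) of top_spacer below 0.0205 m and height (world z) of hub_top below 0.069 m); the robot touches nothing.
It fails at once if the nut is heaved on (more than 60 N) (contact force between any of the fingers, the arm and nut above 60 N).
It fails at once if the spare last, the hammer or the glue pot is shifted by more than 30 mm (distance of any of spare_last, hammer, glue_pot from where it was at the start of the episode above 0.03 m).
It also fails if it takes over 61 s, if anything falls off the work surface, if the arm or the gripper's body presses on something with over 40 N, if the wrist force passes 120 N, or if a joint passes its speed limit or range.

## Working session

There is one attempt and no reset: what is moved stays moved. The work goes in short steps, each a Python script; the robot and the scene stay as the last script left them, time stands still between calls to the robot, and variables do not carry over. Pictures are saved under pics/ and viewed, at most 10 in all, crops included, and the job is handed in when it is done.

```bash
ls; mkdir -p pics; python3 - <<'E'
from bench import manip, effector, viewer
import cv2
for n in ("side","top","wrist"):
    c=viewer.get_calibration(n); print(n,c)
    cv2.imwrite(f"pics/{n}0.png",viewer.get_image(n)[:,:,::-1])
print(manip.current_clock(),manip.current_tcp_rot(),manip.grip_depth)
E
```

```text
pics
side {'vfov': 46.96890517389481, 'cx': 267.9130006594392, 'cy': 187.3094061972862, 'dist_coeffs': array([-0.16434673,  0.        ,  0.        ,  0.        ,  0.        ]), 'eye': array([0.25688208, 0.80154299, 0.8485799 ]), 'attitude': array([-0.136735  ,  0.88837276, -0.43323523,  0.06636725])}
top {'vfov': 51.88433916968834, 'cx': 254.6629551371536, 'cy': 193.24283662047998, 'dist_coeffs': array([-0.03599657,  0.        ,  0.        ,  0.        ,  0.        ]), 'eye': array([ 0.34024887, -0.12665025,  1.19313529]), 'attitude': array([ 0.70851492, -0.70016573,  0.05179219, -0.07135911])}
wrist {'vfov': 64.9996563950299, 'cx': 259.26478017984795, 'cy': 190.2229684108324, 'dist_coeffs': array([-0.06706541,  0.        ,  0.        ,  0.        ,  0.        ]), 'eye': array([ 0.3476448 , -0.55382375,  0.38414659]), 'attitude': array([ 0.83675321, -0.52858113, -0.07736869,  0.12025032])}
0.15 [ 9.75470254e-01  2.20130120e-01 -1.37236867e-04 -7.03760421e-04] 0.0188
```

View pics/top0.png

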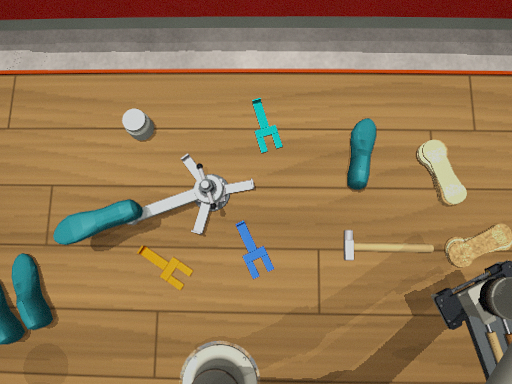

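View pics/side0.png

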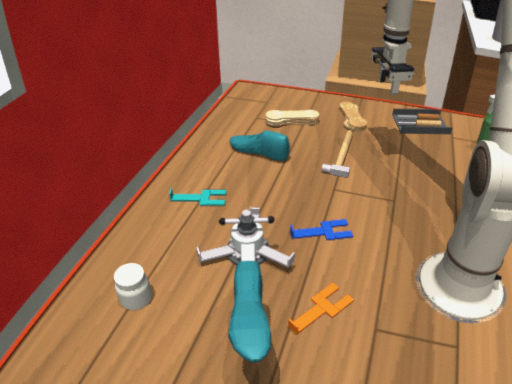

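The top view shows the jack at about (208,190), its arm heading left (+y). There are three grey handles: right-hand end at (253,185), upper-left at (186,157) and lower at (198,232). The coloured look-alikes are at (265,125), (255,250) and (166,266). The low spacer should be the one opposite the arm, at (253,185). I'll check that in a close crop.

```bash
cat > h.py <<'E'
from bench import manip, effector, viewer
import numpy as np, cv2
from scipy.spatial.transform import Rotation as R
def KD(c):
    f=192/np.tan(np.radians(c['vfov'])/2)
    return np.array([[f,0,c['cx']],[0,f,c['cy']],[0,0,1]]),np.array(c['dist_coeffs'])
def plane(c,px,z):
    K,D=KD(c); p=cv2.undistortPoints(np.array(px,float).reshape(-1,1,2),K,D)[:,0]
    d=R.from_quat(c['attitude']).apply(np.c_[p,np.ones(len(p))])
    return c['eye']+d*((z-c['eye'][2])/d[:,2])[:,None]
def proj(c,X):
    K,D=KD(c); r=R.from_quat(c['attitude']).inv()
    return cv2.projectPoints(r.apply(np.atleast_2d(X)-c['eye']),np.zeros(3),np.zeros(3),K,D)[0][:,0]
E
python3 - <<'E'
from h import *
t=cv2.imread('pics/top0.png'); s=cv2.imread('pics/side0.png')
a=cv2.resize(t[145:245,165:265],(600,600),interpolation=cv2.INTER_CUBIC)
b=cv2.resize(s[200:280,190:300],(800,582),interpolation=cv2.INTER_CUBIC)
cv2.imwrite('pics/ct.png',a);cv2.imwrite('pics/cs.png',b)
c=viewer.get_calibration('top')
print(plane(c,[(208,186)],.108),plane(c,[(253,185)],.04), plane(c,[(186,157),(198,232)],.048))
E
```

```text
[[0.55072802 0.03643688 0.108     ]] [[ 0.56815143 -0.08784982  0.04      ]] [[0.65081937 0.11523227 0.048     ]
 [0.42572248 0.0700024  0.048     ]]
```

View pics/ct.png

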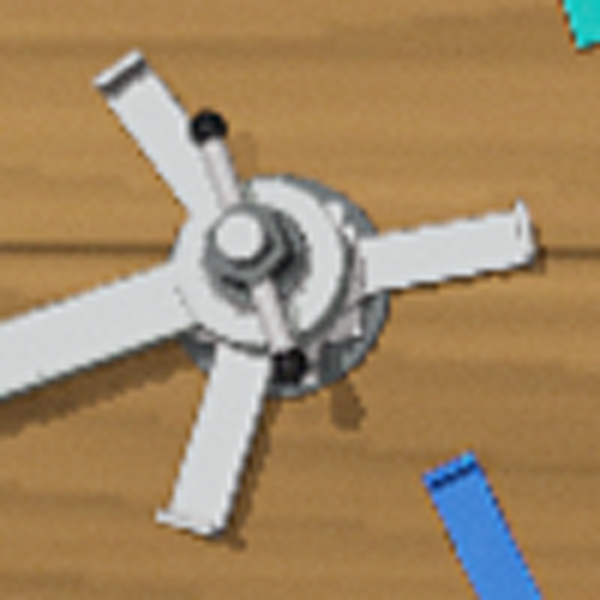

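View pics/cs.png

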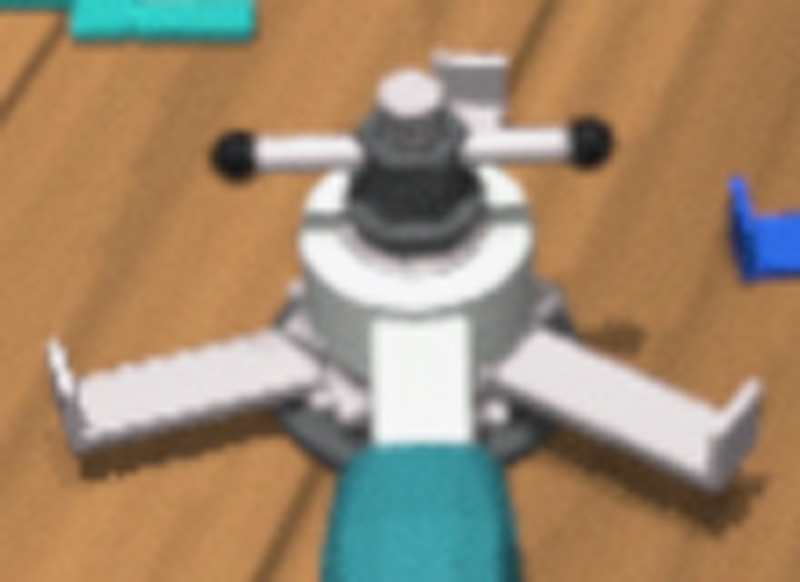

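In the top crop the nut's black balls are at crop (208,127) and (290,366). The low spacer's bent end is at crop (525,235): it's the handle opposite the arm, its fork is the lowest, and its steel is grey. The other two grey handles sit higher, as their shadows show. Next I'll locate these and hover with the wrist camera.

```bash
cat >> h.py <<'E'
def down(a):
    x=np.array([np.cos(a),np.sin(a),0]);z=np.array([0,0,-1.]);return R.from_matrix(np.c_[x,np.cross(z,x),z]).as_quat()
def balls(c,img,roi,z):
    x0,y0,x1,y1=roi; m=(img[y0:y1,x0:x1].max(2)<45).astype(np.uint8)
    n,l,st,ce=cv2.connectedComponentsWithStats(m); return [(ce[i]+[x0,y0],st[i,4]) for i in range(1,n) if st[i,4]>6]
E
python3 - <<'E'
from h import *
c=viewer.get_calibration('top')
t=cv2.imread('pics/top0.png')
print(balls(c,t,(190,155,225,215),.108))
P=plane(c,[(199.2,166.0),(212.9,205.6)],.108); ax=P.mean(0); print(P,ax,np.linalg.norm(P[0]-P[1]))
for i in range(2):
    d=P[i]-ax; a0=np.arctan2(d[1],d[0])
    for k in (0,np.pi):
        row=[]
        for s in np.arange(-3.4,3.5,.4):
            q=manip.solve_ik(ax+[.038*np.cos(a0+s),.038*np.sin(a0+s),-.019],down(a0+s+k)); row.append('--' if q is None else round(q[6],1))
        print(i,round(k,1),round(a0,3),row)
cs=viewer.get_calibration('side'); print(proj(cs,P),proj(c,[*ax[:2],.135]))
# hover for wrist view
h=plane(c,[(253,185)],.04)[0]
d=P[0]-ax; a0=np.arctan2(d[1],d[0])
manip.move_pose(ax+[-.05,-.03,.15],down(0.0))
w=viewer.get_calibration('wrist'); im=viewer.get_image('wrist'); np.savez('w1.npz',**w)
cv2.imwrite('pics/w1.png',im[:,:,::-1]); print(w['eye'],proj(w,P),proj(w,h),manip.current_clock(),manip.current_q(),manip.current_force())
E
```

```text
[(array([199.        , 165.30769231]), np.int32(13)), (array([211.71428571, 188.71428571]), np.int32(7)), (array([212.95, 205.8 ]), np.int32(20))]
[[0.60837307 0.06358734 0.108     ]
 [0.49522315 0.0207875  0.108     ]] [0.55179811 0.04218742 0.108     ] 0.1209740869803661
0 0 0.362 [np.float64(1.0), np.float64(1.2), np.float64(1.6), np.float64(2.0), np.float64(-2.5), np.float64(-2.5), np.float64(-2.6), np.float64(-2.3), np.float64(-1.9), np.float64(-1.6), np.float64(-1.2), np.float64(-0.9), np.float64(-0.5), np.float64(-0.1), np.float64(0.3), np.float64(0.7), np.float64(1.2), np.float64(1.3)]
0 3.1 0.362 [np.float64(-2.0), np.float64(-1.6), np.float64(-1.2), np.float64(-0.8), np.float64(-0.5), np.float64(-0.1), np.float64(0.2), np.float64(0.6), np.float64(1.0), np.float64(1.2), np.float64(1.6), np.float64(2.0), np.float64(-2.6), np.float64(-2.3), np.float64(-2.1), np.float64(-2.3), np.float64(-1.9), np.float64(-1.5)]
1 0 -2.78 [np.float64(-2.0), np.float64(-1.6), np.float64(-1.3), np.float64(-0.9), np.float64(-0.6), np.float64(-0.2), np.float64(0.2), np.float64(0.6), np.float64(1.1), np.float64(1.2), np.float64(1.7), np.float64(2.1), np.float64(-2.6), np.float64(-2.6), np.float64(-2.5), np.float64(-2.2), np.float64(-1.9), np.float64(-1.5)]
1 3.1 -2.78 [np.float64(1.0), np.float64(1.2), np.float64(1.5), np.float64(1.9), np.float64(-2.5), np.float64(-2.4), np.float64(-2.1), np.float64(-2.4), np.float64(-2.0), np.float64(-1.5), np.float64(-1.1), np.float64(-0.8), np.float64(-0.4), np.float64(-0.1), np.float64(0.3), np.float64(0.7), np.float64(1.1), np.float64(1.3)]
[[222.00524525 221.54583696]
 [270.65773351 219.77412034]] [[204.52570827 183.71469239]]
[0.57817666 0.01111941 0.41626013] [[204.99325668  69.80926168]
 [250.39301505 182.85239681]] [[340.64167417 110.45023745]] 2.4833 [ 0.76725657  0.30437437 -0.99603976  1.86687019  0.28307815  1.12180543
 -1.90517034] [-0.94661677 -0.04418892  0.11355829]
```

View pics/w1.png

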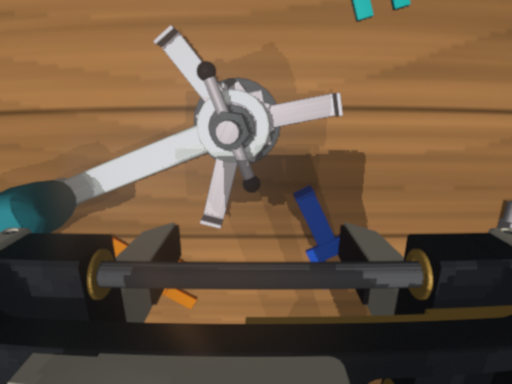

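The wrist view confirms the balls at about (206,70) and (251,184), within 1 px of my projections. The pull tab's top edge is at (341,105). I'll grip the near-wall bar end lightly and feel the nut in tiny steps.

```bash
cat >> h.py <<'E'
AX=np.array([.5518,.0422,.108]); A0=.362; RR=.037
def at(s,k=0,z=.0885): 
    a=A0+s; return AX*[1,1,0]+[RR*np.cos(a),RR*np.sin(a),z], down(a+k)
def ft(s):
    a=A0+s; F=manip.current_force(); return F@[-np.sin(a),np.cos(a),0], F
E
python3 - <<'E'
from h import *
w=dict(np.load('w1.npz')); print('pull',plane(w,[(341,104.5)],.04),'base',plane(w,[(278,115)],.018))
p,q=at(0); manip.move_pose(p+[0,0,.08],q); manip.servo_line(p,q,vel=.1)
print(manip.current_force(),manip.current_q()[6])
effector.close(8); manip.sleep(.1)
print(manip.current_finger_gap(),manip.current_gripper_force(),manip.current_force(),manip.current_tool_pos()-p,manip.current_clock())
b=ft(0)[0]
for sg in (1,-1):
    for s in np.arange(.02,.19,.02)*sg:
        manip.servo_line(*at(s),vel=.03); f=ft(s)[0]-b
        print(round(s,2),round(f,1),round(manip.current_gripper_force(),1),np.round((manip.current_tool_pos()-at(s)[0])*1e3,2),round(manip.current_clock(),2))
        if abs(f)>20: break
    else: break
    manip.servo_line(*at(0),vel=.03)
E
```

```text
pull [[ 0.5752001  -0.08783193  0.04      ]] base [[ 0.56150847 -0.01283019  0.018     ]]
[-0.54271149 -0.03486191 -0.81457103] -1.8766319202650015
0.01144363226593889 7.999736666679382 [ 1.14728863 -1.80645773  0.17772248] [ 2.39844367e-04 -6.03404816e-04  3.92036849e-05] 5.3333
0.02 -2.4 8.1 [ 0.44 -1.12  0.04] 5.58
0.04 -3.9 8.1 [ 0.49 -1.51 -0.  ] 5.83
0.06 -4.2 8.1 [ 0.53 -1.63  0.  ] 6.08
0.08 -3.7 8.1 [ 0.57 -1.68 -0.02] 6.33
0.1 -4.0 8.1 [ 0.61 -1.73 -0.03] 6.58
0.12 -4.8 8.1 [ 0.79 -2.34 -0.04] 6.83
0.14 -6.1 8.2 [ 1.01 -2.94 -0.03] 7.08
0.16 -7.6 8.2 [ 1.22 -3.49 -0.01] 7.33
0.18 -8.7 8.2 [ 1.37 -4.04 -0.06] 7.58
```

```bash
python3 - <<'E'
from h import *
for s in np.arange(.14,-.42,-.04):
    manip.servo_line(*at(s),vel=.03); f,F=ft(s)
    e=manip.current_tool_pos()-at(s)[0]; a=A0+s
    print(round(s,2),round(f,1),'tang lag mm',round(1e3*e@[-np.sin(a),np.cos(a),0],2),'rad',round(1e3*e@[np.cos(a),np.sin(a),0],2),round(manip.current_clock(),2))
    if abs(f)>22: break
E
```

```text
0.14 -9.2 tang lag mm -2.95 rad -0.66 7.83
0.1 -6.0 tang lag mm -1.69 rad -0.35 8.08
0.06 -4.6 tang lag mm -0.43 rad -0.09 8.33
0.02 -1.2 tang lag mm 0.84 rad 0.02 8.58
-0.02 2.2 tang lag mm 1.89 rad -0.19 8.83
-0.06 5.1 tang lag mm 1.79 rad -0.21 9.08
-0.1 5.0 tang lag mm 1.16 rad -0.11 9.33
-0.14 4.8 tang lag mm 1.12 rad -0.04 9.58
-0.18 4.9 tang lag mm 1.11 rad -0.03 9.83
-0.22 4.7 tang lag mm 1.12 rad 0.01 10.08
-0.26 4.5 tang lag mm 1.07 rad 0.07 10.33
-0.3 4.9 tang lag mm 1.1 rad 0.12 10.58
-0.34 4.8 tang lag mm 1.13 rad 0.14 10.83
-0.38 5.2 tang lag mm 1.12 rad 0.2 11.08
-0.42 4.4 tang lag mm 1.13 rad 0.24 11.33
```

The nut stops dead one way (+) and gives steadily at about 5 N clockwise (−), so the thread is left-hand. I'll regrip with the wrist flipped and back it off in one sweep.

```bash
python3 - <<'E'
from h import *
effector.open_jaws()
s=-.39; p,q=at(s,0); manip.servo_line(p+[0,0,.06],q,vel=.2)
p,q=at(s,np.pi); manip.move_pose(p+[0,0,.06],q); print(manip.current_q(),manip.current_clock())
manip.servo_line(p,q,vel=.12); effector.close(10)
print(manip.current_finger_gap(),ft(s)[0])
for s in np.r_[np.arange(-.55,-3.2,-.15),-3.25]:
    manip.servo_line(*at(s,np.pi,.0885+.006*-s/6.283),vel=.045); f,F=ft(s)
    e=manip.current_tool_pos()-at(s)[0]; a=A0+s
    print(round(s,2),round(f,1),round(np.linalg.norm(F),1),round(1e3*e@[-np.sin(a),np.cos(a),0],2),round(manip.current_finger_gap(),4),round(manip.current_clock(),2))
    if np.linalg.norm(F)>30: print('STOP');break
print(manip.current_q())
E
```

```text
[ 0.74149942  0.87423568 -1.30333115  1.75899326  0.89545548  1.24617026
  0.73752485] 15.5417
0.011713365514089727 0.10956127349216001
-0.55 4.5 6.2 0.93 0.0122 17.72
-0.7 4.0 5.7 0.74 0.0116 18.02
-0.85 4.6 6.8 0.63 0.0117 18.32
-1.0 4.0 6.3 0.62 0.0115 18.62
-1.15 5.5 7.7 0.66 0.0121 18.92
-1.3 5.3 7.4 0.71 0.0117 19.22
-1.45 5.3 8.1 0.79 0.0119 19.52
-1.6 5.4 7.9 0.83 0.0116 19.82
-1.75 5.5 7.9 0.91 0.012 20.12
-1.9 4.8 7.9 1.07 0.0113 20.42
-2.05 5.1 7.6 1.1 0.0116 20.72
-2.2 4.2 7.3 1.26 0.0119 21.02
-2.35 4.9 7.9 1.39 0.0116 21.32
-2.5 4.4 7.3 1.45 0.0116 21.62
-2.65 5.6 8.9 1.52 0.0116 21.92
-2.8 5.3 8.7 1.42 0.0114 22.22
-2.95 4.1 7.2 1.45 0.0118 22.52
-3.1 4.6 7.1 1.44 0.0116 22.82
-3.25 4.5 6.4 1.53 0.0115 23.12
[ 0.45699944  0.52024906 -0.70779112  1.98272857  0.46719084  0.80665952
 -1.83372576]
```

The nut is backed off about 3.2 rad at low force. I'll lift and look at the tab close up.

```bash
python3 - <<'E'
from h import *
effector.open_jaws()
p=manip.current_tool_pos(); manip.servo_line(p+[0,0,.06],vel=.2)
a=.178; pull=np.array([.5752,-.0878,.04])
print(manip.solve_ik(pull-[0,0,.017],down(a)),manip.solve_ik(pull+[.025,-.13,-.027],down(a)))
manip.move_pose(pull+[-.07,.0,.11],down(a)); manip.sleep(.1)
w=viewer.get_calibration('wrist'); im=viewer.get_image('wrist'); np.savez('w2.npz',**w)
cv2.imwrite('pics/w2.png',im[:,:,::-1]); cv2.imwrite('pics/top1.png',viewer.get_image('top')[:,:,::-1])
print(w['eye'],proj(w,pull),proj(w,AX),manip.current_clock(),manip.current_q())
E
```

```text
[ 0.55585068  0.70395022 -0.59476079  1.84837572  0.5540136   0.76054363
 -1.73439082] [ 0.70725397  0.78625317 -0.56370635  1.70180135  0.54602999  0.81567205
 -1.50019073]
[ 0.57991437 -0.07307297  0.30773023] [[275.67414988 110.1975845 ]] [[ 81.00534993 114.77523228]] 25.6417 [ 0.7213066   0.41593112 -0.73464804  1.95554747  0.35180209  0.90064195
 -1.583636  ]
```

View pics/w2.png

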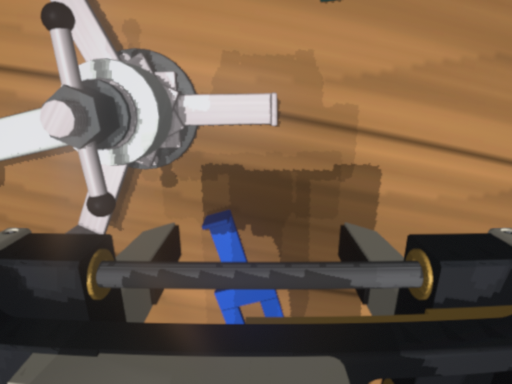

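The tab's top edge is at (275,110), against a predicted (275.7,110.2), and the handle lines up with the jaw axis. Now I'll grip it and draw it out.

```bash
python3 - <<'E'
from h import *
a=.178; q=down(a); u=np.array([np.cos(-1.393),np.sin(-1.393),0])
g=np.array([.5750,-.0878,.0225])
manip.move_pose(g+[0,0,.07],q); manip.servo_line(g,q,vel=.1); print(manip.current_force(),manip.current_clock())
effector.close(35); gap=manip.current_finger_gap(); print('gap',gap,manip.current_gripper_force(),manip.current_force())
if .003<gap<.009:
    for d in np.arange(.01,.131,.01):
        manip.servo_line(g+u*d,q,vel=.06); F=manip.current_force()
        print(round(d,3),np.round(F,1),round(manip.current_finger_gap(),4),round(np.linalg.norm((manip.current_tool_pos()-g-u*d))*1e3,1))
        if np.linalg.norm(F)>60: print('STOP');break
print(manip.current_clock())
cv2.imwrite('pics/top2.png',viewer.get_image('top')[:,:,::-1])
s=viewer.get_image('side')[:,:,::-1]; cv2.imwrite('pics/s2.png',cv2.resize(s[130:290,160:360],(800,600)))
E
```

```text
[-0.04936682  0.41704749  0.454601  ] 26.9417
gap 0.004785772956063776 34.99773323535919 [-0.09319737  3.82076061  0.7753579 ]
0.01 [-5.2 17.2  4.1] 0.005 9.1
0.02 [-6.8 24.7  6.2] 0.0044 13.4
0.03 [-4.8 22.5  5.5] 0.0046 12.3
0.04 [-3.9 17.   3.2] 0.0052 9.4
0.05 [-2.8 12.5  0.5] 0.0048 6.7
0.06 [-1.4 11.5  0.2] 0.0049 6.2
0.07 [-1.7 11.3 -0.6] 0.0046 5.8
0.08 [-2.   8.4 -1.7] 0.0047 3.8
0.09 [ 0.5 -0.3 -3.1] 0.0048 1.9
0.1 [ 0.2 -0.5 -3.7] 0.0051 1.6
0.11 [ 0.4  0.6 -3.9] 0.0047 1.0
0.12 [ 0.1  0.8 -4. ] 0.0049 1.0
0.13 [ 0.2  0.6 -3.6] 0.0047 1.0
32.3583
```

View pics/s2.png

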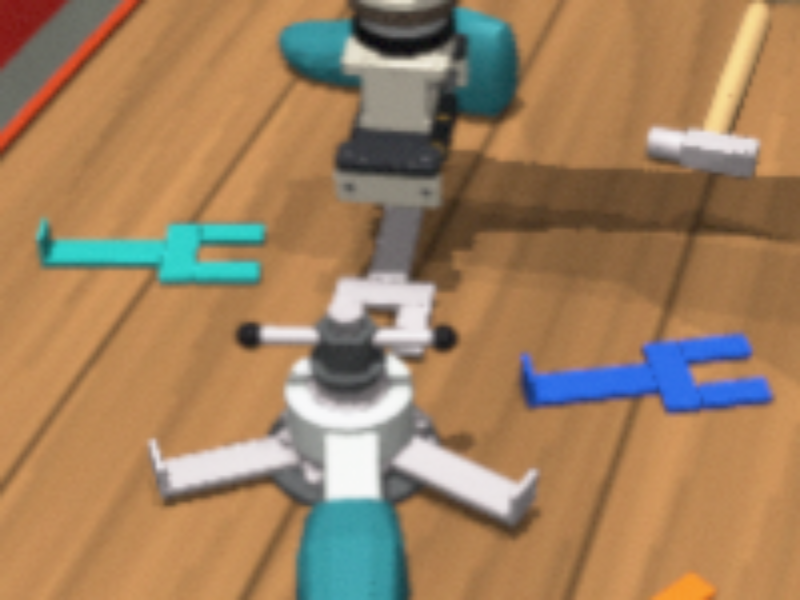

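The side crop shows the spacer drawn clear of the foot, the hub down, and the other two spacers still on the stud. Now I'll lower it, release it and check.

```bash
python3 - <<'E'
from h import *
p=manip.current_tool_pos(); 
for z in (.006,.010,.0115):
    manip.servo_line(np.r_[.5750+.13*np.cos(-1.393),-.0878+.13*np.sin(-1.393),.0225-z],vel=.03); print(z,manip.current_tool_pos(),manip.current_force())
effector.open_jaws(); p=manip.current_tool_pos(); manip.servo_line(p+[0,0,.1],vel=.12)
manip.servo_line(p+[-.1,-.06,.2],vel=.25)
t=viewer.get_image('top')[:,:,::-1]; s=viewer.get_image('side')[:,:,::-1]
v=np.hstack([cv2.resize(t[130:250,170:330],(400,300)),cv2.resize(s[130:280,180:380],(400,300))])
cv2.imwrite('pics/end.png',v); print(manip.current_clock(),manip.current_force())
E
```

```text
0.006 [ 0.5976074  -0.21546643  0.01604321] [ 0.25435783  0.33945515 -4.0405378 ]
0.01 [ 0.59834623 -0.21579966  0.012692  ] [ 0.53148488 -0.51547338 -2.73708942]
0.0115 [ 0.59841394 -0.21584908  0.01245638] [-2.58416279 -0.54655089  7.91688523]
36.6 [ 0.41039104  0.37595021 -1.04502779]
```

View pics/end.png

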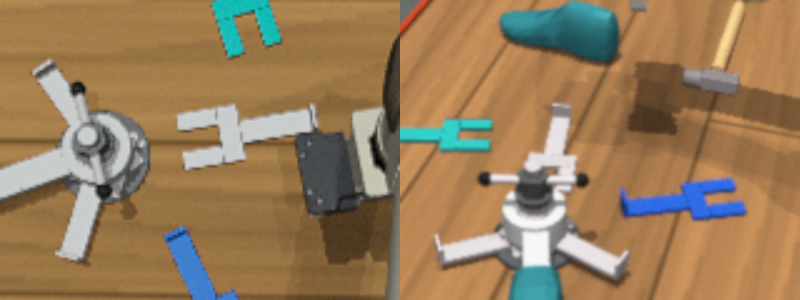

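```bash
python3 - <<'E'
from h import *
s=viewer.get_image('side')[:,:,::-1].copy(); o=cv2.imread('pics/side0.png'); c=viewer.get_calibration('side')
def match(x0,y0,x1,y1):
    T=cv2.resize(o[y0:y1,x0:x1],None,fx=4,fy=4,interpolation=2); S=cv2.resize(s[y0-12:y1+12,x0-12:x1+12],None,fx=4,fy=4,interpolation=2)
    _,v,_,l=cv2.minMaxLoc(cv2.matchTemplate(S,T,cv2.TM_CCOEFF_NORMED)); return np.array(l)/4-12,round(v,3)
print('last',match(225,285,275,360),'left tip',match(196,243,215,264),'right tip',match(278,248,298,272))
t=AX*[1,1,0]
for X in ([0,.28,.15],[.1,.1,.03]): print(proj(c,t+X-[0,0,.008])-proj(c,t+X))
print(manip.hand_in(),manip.current_clock())
E
```

```text
last (array([0.  , 1.75]), 0.996) left tip (array([0.75, 0.5 ]), 0.965) right tip (array([0.  , 2.25]), 0.968)
[[0.42551668 2.50617528]]
[[0.33743394 2.16357276]]
the job is handed in; nothing more can be done
the job is handed in; nothing more can be done
```

I handed the job in with everything done, but a last shift check, run in the same script as the hand-in, leaves some doubt about one spacer: the clamp nut has a left-hand thread and is backed off about 3.2 rad at low force, and the bottom spacer is out and released on the bench about 130 mm from the stud. One spacer handle and the arm's last shifted down in the side view about as far as an 8 mm drop should show (2.25 px against 2.2, and 1.75 px against 2.5), but the other handle shifted only 0.5 px, so it may not have settled fully.

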